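Line up the lenses on the drying shelf and set its thermostat

TASK

Load the drying shelf: without moving the tall lens that already stands there, continue its row towards the dial with the medium lens and then the short one, so that all three stand upright in one straight line along the middle of the shelf, tallest to shortest, about a finger's width (15 mm) apart. Also turn the shelf's thermostat dial until its white pointer stands at the single long mark. Keep the lenses upright, set them down gently rather than dropping them, and leave everything else on the bench where it is.

Things in the scene. Friction and masses are not known exactly. Their poses are not given: they have to be found in the camera images.
- shelf: Fixed drying shelf. Origin on the bench under the middle of the board's depth; x away from the robot (depth), y left (length), z up. Aluminium board, top 80 mm up, x -70..+70, y -130..+210 mm; lip on the far edge (x 62..70) 10 mm high. On its right a grey control box, y -240..-130, 130 mm high, dial on top. Place and yaw (within 0.12 rad) vary.
- lens_tall: Tallest camera lens, black cylinder 64 mm across and 105 mm high, about 0.55 kg, already standing upright on the left part of the shelf, on the middle line of its depth (shelf own x = 0), at shelf own y +90 to +155 mm. Origin: centre of its underside, z up along the lens.
- lens_medium: Medium camera lens, black cylinder 62 mm across and 85 mm high, 0.28 to 0.52 kg, standing upright loose on the bench in front of the shelf (left or right). Origin: centre of its underside, z up along the lens.
- lens_short: Short camera lens, black cylinder 56 mm across and 65 mm high, 0.17 to 0.33 kg, standing upright loose on the bench in front of the shelf (on the other side). Origin: centre of its underside, z up along the lens.
- dial (a joint): Thermostat dial on the control box, rad. Grows clockwise seen from above, 0 to 2.8, stays where left (friction 0.04 N m). At 0 the white pointer points along the shelf's +y, at 1.571 along its +x. Printed round it: short ticks every 0.35 rad from 0 to 2.8 and, mid-scale at 1.40, one single long thick mark. Starts between 0 and 0.7.
- dial_grip (a point): On the dial's axis (shelf x 0, y -185, z 164 mm), 3 mm below the top of its black bar grip: a good TCP height for pinching from above. Bar 50 long, 14 wide, 28 mm high, on a round skirt 52 mm across. Own x lies along the bar to its white-pointer end and turns with the dial; z up.
- hood: Bystander: black plastic lens hood, a ring 68 mm across and 32 mm high, on the bench between the two loose lenses. Origin: centre of its underside.
- camera: Bystander: black camera body with lens, 125 mm wide, 92 mm high, on the left of the bench. Origin: centre of its underside.
- multimeter: Bystander: yellow and black multimeter lying flat, 170 x 85 x 37 mm, on the right of the bench. Origin: centre of its underside.
- pen_pot: Bystander: brown-red pot 68 mm across and 90 mm high with pens up to 146 mm high, to the right of the shelf. Origin: centre of its underside.
- blower: Bystander: black rubber dust blower, 62 mm across, 105 mm high, standing at the left near the robot. Origin: centre of its underside.

How it is judged:
By the outcome, as a careful person would: the job done as asked, in the order asked, and still so for the second after the job is handed in, with the robot touching nothing.
It also fails if it takes over 67 s, if anything falls off the work surface, if the arm or the gripper's body presses on something with over 40 N, if the wrist force passes 120 N, or if a joint passes its speed limit or range.

ROBOT

A 6-joint arm with a two-finger parallel gripper is mounted at the origin on the work surface. World frame = base frame: x ahead of the robot, y to its left, z up, the work surface at z = 0. Lengths are in m, angles in rad, forces in N, time in s.
With the tool pointing down it reaches from about 0.275 to 0.85 m from the base axis. Payload 19 kg.
Tool frame: the origin (TCP) lies between the finger pads, 19 mm behind the fingertips; this is the grasp point; z points along the fingers, y is the line along which they close (so a half turn about z gives the same grasp; the last joint's range is limited). The gripper opens to 85 mm and grips with 20 to 120 N. Pads are 22 mm wide; open, the fingers measure 114 mm over their backs; the gripper's body (76 mm by 85 mm) begins 54 mm behind the grasp point. The pads swing forward as they close: fully open they stand 13 mm farther back than shut.
Start: joints at [-1.31, 0.15, 1.437, -0, 1.554, -0.134], TCP at [0.221, -0.531, 0.25] pointing down, gripper open.
Joint ranges: [-2.8, 2.8], [-0.68, 2.1], [0.12, 2.68], [-1.39, 4.53], [0.16, 2.79], [-2.81, 2.81]. Speed limits (rad/s): [1.89, 1.89, 2.22, 3.01, 3.01, 3.01].

INTERFACE

Orientations are given as a 3x3 rotation matrix whose columns are the frame's x, y, z axes.
In Python, from workcell import env, vision gives the robot as it stands. The module is installed in compiled form; this text tells all that it offers.
- The arm moves only by the tool move_arm, never from a script. Its argument "rows" is text: rows parted by semicolons, each of 7 numbers parted by spaces: the turn, a rotation vector about the tool's x, y, z each as a share of pi/4 rad, from -1 to 1, then the shift along the tool's x, y, z each as a share of 0.05 m, from -1 to 1, then the closure, from -1 (fully open) to 1 (shut). In form: wx wy wz x y z gripper; .... A call has 1 to 10 rows; each row shifts and turns the commanded pose from where the row before left it, along the tool's axes as they then stand; what a row does not reach is not made up. A row lasts 1/8 s, in which the tool goes at most 62.5 mm and 10.7 degrees, less where a joint would pass 70% of its speed; a pose out of reach is approached as far as the arm can. A call with a number of a shift or a turn outside -1 to 1 is refused whole. A call with a gripper value outside its range is refused whole. The fingers move at their own pace and stop on an object; "newtons" is the grip in N (left out, the last holds). Time passes only in rows, so rows that do not move let the fingers close. It gives the time, the measured TCP pose, the force, the opening and the grip force at its end, in the units of the state.
- env.get_obs(): the state, without advancing time (a new reading comes with each control period).
- vision.snapshot(name): name is "scene" or "top" or "wrist"; returns a dict with "pixels" (420x560x3 uint8, red, green, blue), "fx", "fy", "cx", "cy" (pixels), "cam_to_world" (4x4, takes a point from camera to world coordinates). Camera axes: x right, y down, z forward; pixel columns grow to the right and rows downward; lengths in m; the calibration is good to about 2 mm. A picture is of the moment at which its call begins. There is no depth.
- env.close_job(): hands the job in; it is judged then, once.
Trained networks look in the newest picture that a camera, given by its name, has taken for a name from the list of things; names that differ only in an ending like _2 or _b are one class to them, and where a whole thing is asked for, a point or a joint stands for the part that bears it (a point fixed in the world has none). Each returns a list of dicts, best first, with "confidence" (0 to 1); they miss things now and then, are a little off and sometimes report something else, mostly with a low value. They report only what shows in the picture. A call takes as long as a camera call.
- vision.recognise(thing, camera): "extent" ([left, top, right, bottom] in pixels, round what is visible of it).
- vision.pinpoint(thing, camera): "at" ([column, row] in pixels: a listed point, or the origin of a listed thing).
The state is a dict: "clock": time; "qpos": joint angles; "qd": joint speeds; "joint_torque": joint torques, N m; "tcp_pos": TCP position; "ee_rot": TCP orientation; "contact_force": force on the tool from outside, world axes, zero at the start; "torque": the same for the moment, N m; "grip_width": opening from 0.0 (shut) to 1.0 (fully open); "gripper_force": force on a finger pad.
Only numpy, scipy, OpenCV 4.12 (cv2) and the standard library are available. Lean on these libraries where they do the work, as an engineer would, in place of code of your own. Each camera call takes 0.05 s, during which the arm holds its last target. There are 200 camera calls.

## Working session

There is one attempt and no reset: what is moved stays moved. The work goes in short steps, Python scripts to look and compute and a tool call to move; the robot and the scene stay as the last step left them, time stands still between calls to the robot, and variables do not carry over. Pictures are saved under pics/ and viewed, at most 10 in all, crops included, and the job is handed in when it is done.

Besides the shell and the picture viewer there is one more tool, called after "Emit:" as name(argument=value, ...) on one line, values as JSON. move_arm: Moves the arm, as the interface text tells. Its arguments: {"type":"object","properties":{"rows":{"type":"string"},"newtons":{"type":"number"}},"required":["rows"]}

```bash
mkdir -p pics
cat > h.py <<'E'
import numpy as np, cv2
from workcell import env, vision
def snap(n,f=None):
    s=vision.snapshot(n)
    if f: cv2.imwrite('pics/'+f,cv2.cvtColor(s['pixels'],cv2.COLOR_RGB2BGR))
    return s
def ray(s,px):
    T=np.array(s['cam_to_world']); d=T[:3,:3]@np.array([(px[0]-s['cx'])/s['fx'],(px[1]-s['cy'])/s['fy'],1]); return T[:3,3],d
def atz(s,px,z):
    o,d=ray(s,px); return o+d*(z-o[2])/d[2]
def proj(s,p):
    T=np.array(s['cam_to_world']); c=T[:3,:3].T@(np.array(p)-T[:3,3]); return np.array([s['fx']*c[0]/c[2]+s['cx'],s['fy']*c[1]/c[2]+s['cy']])
E
python3 - <<'E'
from h import *
np.set_printoptions(precision=4,suppress=True)
Z=dict(shelf=0,lens_tall=.08,lens_medium=0,lens_short=0,dial_grip=.164,hood=0,camera=0,multimeter=0,pen_pot=0,blower=0)
for c in('top','scene'):
    s=snap(c,c+'0.png'); print(c,np.array(s['cam_to_world'])[:3],s['fx'])
    for t,z in Z.items():
        for r in vision.pinpoint(t,c)[:2]: print(t,r['at'],round(r['confidence'],2),atz(s,r['at'],z)[:2])
o=env.get_obs();print(o['clock'],o['tcp_pos'],o['ee_rot'])
E
```

```text
top [[-0.019  -0.9964  0.0822  0.3922]
 [-0.9996  0.0205  0.0179 -0.0013]
 [-0.0195 -0.0818 -0.9965  1.4785]] 412.29957262824195
shelf [285.5, 172.4] 0.9 [ 0.6437 -0.0084]
lens_tall [251.2, 170.3] 0.55 [0.64   0.1096]
lens_medium [236.2, 233.0] 0.65 [0.428 0.173]
lens_medium [250.0, 171.2] 0.24 [0.651  0.1203]
dial_grip [341.9, 158.6] 0.54 [ 0.6567 -0.1901]
dial_grip [276.4, 235.2] 0.35 [0.4145 0.0255]
hood [276.6, 233.3] 0.61 [0.4241 0.028 ]
hood [341.3, 159.8] 0.29 [ 0.6853 -0.2114]
camera [156.6, 195.1] 0.94 [0.5709 0.4609]
camera [319.8, 230.9] 0.74 [ 0.4296 -0.1266]
multimeter [402.4, 234.4] 0.69 [ 0.4115 -0.4196]
multimeter [319.6, 228.8] 0.69 [ 0.4372 -0.1261]
pen_pot [408.0, 179.9] 0.97 [ 0.6066 -0.4482]
blower [156.4, 264.6] 0.84 [0.3206 0.4604]
scene [[ 0.6433  0.5308 -0.5517  1.0921]
 [ 0.7655 -0.4346  0.4744 -0.4928]
 [ 0.0121 -0.7276 -0.6859  0.8775]] 426.004078703546
shelf [313.0, 288.2] 0.86 [ 0.6427 -0.0019]
lens_tall [342.5, 246.6] 0.97 [0.636  0.0998]
lens_medium [306.4, 214.0] 0.79 [0.4281 0.1708]
lens_short [221.3, 263.0] 0.63 [ 0.4255 -0.1346]
dial_grip [251.7, 287.1] 0.7 [ 0.6439 -0.1896]
camera [402.7, 198.5] 0.79 [0.5675 0.4536]
multimeter [266.4, 237.7] 0.64 [0.4288 0.0166]
multimeter [223.2, 265.4] 0.4 [ 0.4356 -0.1354]
pen_pot [143.4, 387.3] 0.67 [ 0.6039 -0.4505]
blower [347.0, 165.3] 0.83 [0.3356 0.4436]
1.1 [ 0.2211 -0.5308  0.25  ] [[ 0.9231  0.3846  0.    ]
 [ 0.3846 -0.9231  0.0001]
 [ 0.     -0.0001 -1.    ]]
```

Run:
```python
import cv2
a=cv2.imread('pics/top0.png')[110:280,130:430]
cv2.imwrite('pics/a.png',cv2.resize(a,(800,453),interpolation=cv2.INTER_CUBIC))
```

```text
(no output)
```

View pics/a.png

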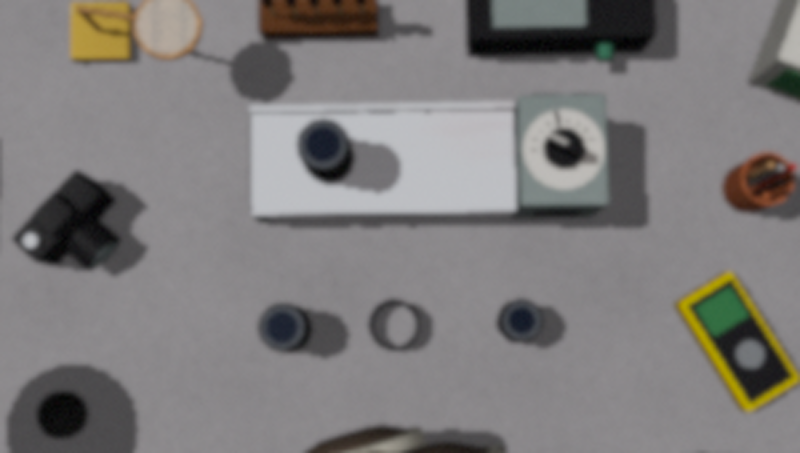

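View pics/scene0.png

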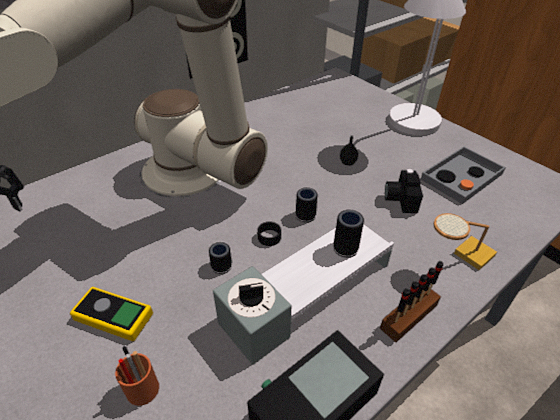

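The top crop shows the board (back-left corner ≈(251,103), front-left (253,216), front edge at the box (516,212)), the tall lens at the left, the dial pointing up-left, and the medium lens at left front with the short one at right front. The scene view agrees. I'll turn the tool to face along the shelf first and measure the shelf yaw at the same time.

Emit:
move_arm(rows="0 0 -0.214 0 0 0 -1;0 0 -0.214 0 0 0 -1;0 0 -0.214 0 0 0 -1;0 0 -0.214 0 0 0 -1;0 0 -0.214 0 0 0 -1;0 0 -0.214 0 0 0 -1;0 0 -0.214 0 0 0 -1")

```text
clock: 1.98
tcp_pos: [0.2211, -0.5307, 0.25]
ee_rot: [[-0.006, 1.0, -0.0], [1.0, 0.006, 0.0], [0.0, -0.0, -1.0]]
contact_force: [-0.7, -0.9, 0.4]
grip_width: 1.003
gripper_force: 0.0
```

Run:
```python
from h import *
np.set_printoptions(precision=4,suppress=True)
s=snap('top','top1.png'); k=300/800
f=lambda p,z:atz(s,(130+p[0]*k,110+p[1]*k),z)[:2]
for p,z in(((251,103),.09),((516,99),.09),((253,216),.08),((516,212),.08),((517,94),.13),((606,93),.13),((609,207),.13),((518,210),.13)): print(p,f(p,z))
g=s['pixels'].astype(int); m=((g.min(2)>165)).astype('uint8'); m[:145]=0;m[195:]=0;m[:,:220]=0;m[:,324:]=0
m=cv2.morphologyEx(m,cv2.MORPH_CLOSE,np.ones((3,3)))
c=max(cv2.findContours(m,0,1)[0],key=cv2.contourArea); print(cv2.boundingRect(c),cv2.contourArea(c))
P=np.array([atz(s,q[0]+0.,.08)[:2]*1000 for q in c],np.float32); r=cv2.minAreaRect(P); print(r,cv2.boxPoints(r))
o=env.get_obs();print(o['clock'],o['tcp_pos'],o['ee_rot'],o['qpos'])
```

```text
(251, 103) [0.7155 0.2007]
(516, 99) [ 0.7127 -0.1394]
(253, 216) [0.5704 0.2008]
(516, 212) [ 0.5683 -0.1363]
(517, 94) [ 0.7097 -0.1369]
(606, 93) [ 0.7084 -0.2472]
(609, 207) [ 0.5657 -0.2459]
(518, 210) [ 0.5644 -0.134 ]
(224, 148, 99, 42) 3814.0
((644.56640625, 35.13945007324219), (336.2102355957031, 140.31304931640625), 89.59143829345703) [[ 573.213  -132.4611]
 [ 713.5224 -133.4617]
 [ 715.9199  202.74  ]
 [ 575.6104  203.7406]]
2.025 [ 0.2211 -0.5307  0.25  ] [[-0.0151  0.9999 -0.0001]
 [ 0.9999  0.0151  0.0001]
 [ 0.0001 -0.0001 -1.    ]] [-1.31    0.1505  1.4374 -0.      1.5538 -1.3251]
```

Emit:
move_arm(rows="0 0 0 0.85 0.4 0 -1;0 0 0 0.85 0.4 0 -1;0 0 0 0.85 0.4 0 -1;0 0 0 0.85 0.4 0 -1;0 0 0 0.85 0.4 0 -1;0 0 0 0.85 0.4 0 -1;0 0 0 0.85 0.4 0 -1;0 0 0 0.85 0.4 0 -1;0 0 0 0.85 0.4 0 -1;0 0 0 0 0 0 -1")

```text
clock: 3.28
tcp_pos: [0.4017, -0.1458, 0.2502]
ee_rot: [[-0.002, 1.0, 0.001], [1.0, 0.002, 0.0], [0.0, 0.001, -1.0]]
contact_force: [0.1, -0.6, -0.2]
grip_width: 0.996
gripper_force: 0.0
```

Run:
```python
from h import *
np.set_printoptions(precision=4,suppress=True)
s=snap('wrist','w1.png'); print(np.array(s['cam_to_world']),s['fx'])
for t,z in dict(lens_short=0,lens_medium=0,hood=0,dial_grip=.164).items():
    for r in vision.pinpoint(t,'wrist')[:2]: print(t,r['at'],round(r['confidence'],2),atz(s,r['at'],z)[:2])
    for r in vision.recognise(t,'wrist')[:1]: print(t,r['extent'],round(r['confidence'],2))
print(env.get_obs()['tcp_pos'])
```

```text
[[ 1.      0.0018  0.001   0.4017]
 [ 0.002  -0.9454 -0.326  -0.0615]
 [ 0.0004  0.326  -0.9454  0.3739]
 [ 0.      0.      0.      1.    ]] 341.46838124025805
lens_short [305.0, 160.2] 0.57 [ 0.4326 -0.1384]
lens_short [276.6, 135.0, 341.4, 201.4] 0.61
hood [272.2, 1.1, 346.5, 31.7] 0.71
dial_grip [303.1, 157.9] 0.16 [ 0.4178 -0.1032]
dial_grip [547.6, 238.9, 560.0, 283.8] 0.75
[ 0.4007 -0.1487  0.25  ]
```

View pics/w1.png

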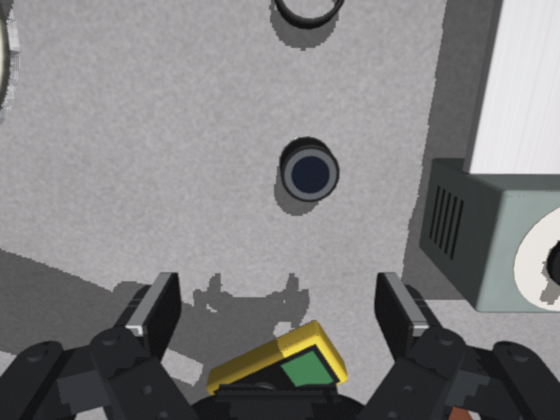

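The short lens shows with its top rim at ≈(310,172), the hood at the top edge, and the box on the right. Next I'll move towards the medium lens.

Emit:
move_arm(rows="0 0 0 0.9 0.1 0 -1;0 0 0 0.9 0.1 0 -1;0 0 0 0.9 0.1 0 -1;0 0 0 0.9 0.1 0 -1;0 0 0 0.9 0.1 0 -1;0 0 0 0.9 0 0 -1;0 0 0 0 0 0 -1")

```text
clock: 4.6
tcp_pos: [0.4256, 0.1239, 0.2499]
ee_rot: [[-0.003, 1.0, -0.0], [1.0, 0.003, 0.0], [0.0, -0.0, -1.0]]
contact_force: [0.9, -0.2, -0.8]
grip_width: 1.001
gripper_force: 0.0
```

```bash
cat >> h.py <<'E'
def rim(s,p0,ztop,rad):
    """centre of a lens's top rim: fit by reprojecting a circle and maximising outward brightness step"""
    from scipy.optimize import minimize
    g=cv2.GaussianBlur(s['pixels'].mean(2).astype(np.float32),(3,3),0)
    a=np.linspace(0,2*np.pi,120,endpoint=False)
    def ring(c,r): return np.array([proj(s,(c[0]+r*np.cos(t),c[1]+r*np.sin(t),ztop)) for t in a],np.float32)
    def val(c,r):
        q=ring(c,r)[None]; return cv2.remap(g,q[...,0],q[...,1],cv2.INTER_LINEAR)[0]
    f=lambda c:-np.abs(val(c,rad+.0015)-val(c,rad-.0015)).mean()
    best=min(((f((p0[0]+i,p0[1]+j)),p0[0]+i,p0[1]+j) for i in np.arange(-.016,.0161,.002) for j in np.arange(-.016,.0161,.002)))
    r=minimize(f,best[1:],method='Nelder-Mead',options=dict(initial_simplex=np.array(best[1:])+[[0,0],[.002,0],[0,.002]]))
    return r.x,r.fun
E
python3 - <<'E'
from h import *
np.set_printoptions(precision=4,suppress=True)
s=snap('wrist','w2.png')
for t,z in dict(lens_medium=0,lens_tall=.08).items():
    for r in vision.pinpoint(t,'wrist')[:2]: print(t,r['at'],round(r['confidence'],2),atz(s,r['at'],z)[:2])
print('med rim',rim(s,(.428,.171),.085,.031))
print('tall',rim(s,(.638,.105),.185,.032))
print(env.get_obs()['tcp_pos'])
for c in('top','scene'):
    t=snap(c); print(c,[rim(t,*q) for q in(((.428,.171),.085,.031),((.43,-.136),.065,.028),((.638,.105),.185,.032))])
E
```

```text
lens_medium [277.1, 128.6] 0.79 [0.4252 0.1657]
lens_medium [281.3, 354.2] 0.45 [ 0.432  -0.1363]
lens_tall [513.7, 211.4] 0.58 [0.6421 0.1012]
med rim (array([0.4287, 0.1679]), np.float64(-83.44669342041016))
tall (array([0.6356, 0.08  ]), np.float64(-23.262340545654297))
[0.4259 0.1213 0.25  ]
top [(array([0.4037, 0.1456]), np.float64(-4.110641002655029)), (array([ 0.4305, -0.1369]), np.float64(-13.298535346984863)), (array([0.6313, 0.0971]), np.float64(-26.91097068786621))]
scene [(array([0.4307, 0.164 ]), np.float64(-26.569608688354492)), (array([ 0.4319, -0.1381]), np.float64(-17.20581817626953)), (array([0.6445, 0.1008]), np.float64(-32.87723922729492))]
```

View pics/w2.png

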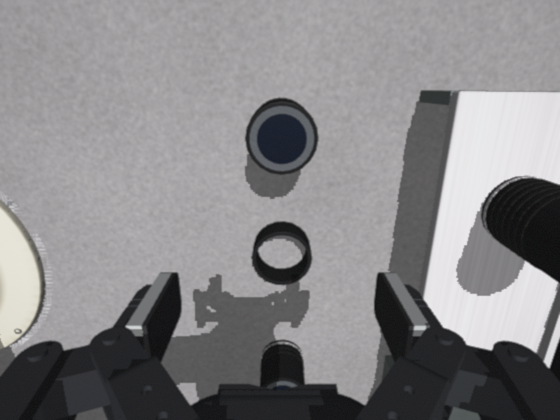

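The medium lens's rim centre is at ≈(282,137), the hood at (282,252), and the tall lens at the right edge. Now I'll go over the medium lens and down.

Emit:
move_arm(rows="0 0 0 0.47 0.03 0 -1;0 0 0 0.46 0.03 0.6 -1;0 0 0 0 0 0.8 -1;0 0 0 0 0 0.8 -1;0 0 0 0 0 0.8 -1;0 0 0 0 0 0.6 -1;0 0 0 0 0 0.2 -1;0 0 0 0 0 0 -1")

```text
clock: 5.85
tcp_pos: [0.429, 0.1679, 0.0603]
ee_rot: [[0.0, 1.0, -0.0], [1.0, -0.0, 0.0], [0.0, -0.0, -1.0]]
contact_force: [0.2, 0.5, 0.4]
grip_width: 0.999
gripper_force: 0.0
```

Emit:
move_arm(rows="0 0 0 0 0 0 0;0 0 0 0 0 0 0.3;0 0 0 0 0 0 0.6;0 0 0 0 0 0 0.6;0 0 0 0 0 0 0.6;0 0 0 0 0 0 0.6", newtons=50)

```text
clock: 6.6
tcp_pos: [0.4294, 0.1684, 0.0614]
ee_rot: [[-0.001, 1.0, 0.002], [1.0, 0.001, 0.0], [0.0, 0.002, -1.0]]
contact_force: [-0.7, -1.6, 8.3]
grip_width: 0.717
gripper_force: 52.7
```

Emit:
move_arm(rows="0 0 0 0 0 -0.4 0.6;0 0 0 0 0 -0.8 0.6;0 0 0 0 0 -0.9 0.6;0 0 0 0 0 -0.9 0.6;0 0 0 -0.5 0 -0.9 0.6;0 0 0 -0.75 0.8 0 0.6;0 0 0 -0.75 0.8 0 0.6;0 0 0 -0.75 0.8 0 0.6;0 0 0 -0.5 0.8 0 0.6;0 0 0 0 0.8 0 0.6")

```text
clock: 7.85
tcp_pos: [0.63, 0.0039, 0.2555]
ee_rot: [[0.002, 1.0, 0.0], [1.0, -0.002, -0.0], [-0.0, 0.0, -1.0]]
contact_force: [-1.1, 0.7, -3.1]
grip_width: 0.713
gripper_force: 56.1
```

Emit:
move_arm(rows="0 0 0 0 0.2 0 0.6;0 0 0 0 0 0 0.6")

```text
clock: 8.1
tcp_pos: [0.6388, 0.0061, 0.2549]
ee_rot: [[-0.001, 1.0, -0.001], [1.0, 0.001, 0.0], [0.0, -0.001, -1.0]]
contact_force: [-0.7, -0.1, -3.7]
grip_width: 0.713
gripper_force: 56.4
```

Run:
```python
from h import *
np.set_printoptions(precision=4,suppress=True)
s=snap('wrist','w3.png')
for r in vision.pinpoint('lens_tall','wrist')[:2]: print(r['at'],round(r['confidence'],2),atz(s,r['at'],.08)[:2])
print('tall',rim(s,(.64,.102),.185,.032),rim(s,(.64,.102),.185,.031))
o=env.get_obs();print(o['tcp_pos'],o['ee_rot'],o['grip_width'],o['qpos'])
```

```text
[281.3, 71.8] 0.9 [0.6419 0.1019]
tall (array([0.643 , 0.1039]), np.float64(-121.23725891113281)) (array([0.6429, 0.1035]), np.float64(-137.58164978027344))
[0.6381 0.0063 0.2554] [[-0.0009  1.      0.    ]
 [ 1.      0.0009  0.0001]
 [ 0.0001  0.     -1.    ]] 0.7120072079045267 [-0.1109  0.2813  1.2689  0.0001  1.5913 -0.1118]
```

View pics/w3.png

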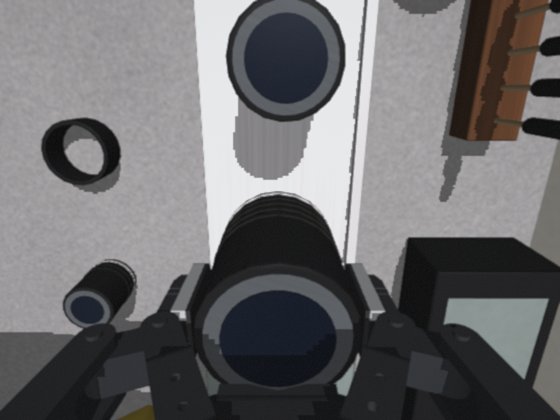

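The tall lens's rim is at ≈(286,58), and the medium lens hangs upright in the gripper at (278,335). The board's front edge runs from about (196,0) to (209,262), so I'll fit the shelf line from it.

Run:
```python
from h import *
np.set_printoptions(precision=4,suppress=True)
s=snap('wrist'); g=cv2.GaussianBlur(s['pixels'].mean(2).astype(np.float32),(3,3),0)
P=[]
for r in range(3,180,4):
    d=np.diff(g[r,180:232]); P.append(atz(s,(180.5+d.argmax(),r),.08)[:2])
P=np.array(P); k=np.polyfit(P[:,1],P[:,0],1); e=P[:,0]-np.polyval(k,P[:,1]); P=P[abs(e)<.002]; k=np.polyfit(P[:,1],P[:,0],1)
print('front edge slope dx/dy',k,'mid line x at y=.104,.026,-.05:',np.polyval(k,[.104,.026,-.05])+.07,len(P))
# image of the held lens rim
print('held',rim(s,(.638,.006),.2805,.031), rim(s,(.638,.006),.2795,.031))
```

```text
front edge slope dx/dy [0.0066 0.5732] mid line x at y=.104,.026,-.05: [0.6439 0.6434 0.6429] 45
held (array([0.6382, 0.0164]), np.float64(-40.0160026550293)) (array([0.6383, 0.0159]), np.float64(-41.56608963012695))
```

Emit:
move_arm(rows="0 0 0 0.2 0.05 0 0.6;0 0 0 0.2 0.05 0 0.6;0 0 0 0 0 0.5 0.6;0 0 0 0 0 0.6 0.6;0 0 0 0 0 0.5 0.6;0 0 0 0 0 0.3 0.6;0 0 0 0 0 0.2 0.6;0 0 0 0 0 0.1 0.6;0 0 0 0 0 0 0.6")

```text
clock: 9.38
tcp_pos: [0.6439, 0.026, 0.1453]
ee_rot: [[-0.001, 1.0, 0.0], [1.0, 0.001, 0.0], [0.0, 0.0, -1.0]]
contact_force: [-0.0, 0.1, -3.4]
grip_width: 0.713
gripper_force: 56.4
```

Emit:
move_arm(rows="0 0 0 0 0 0.03 0.6;0 0 0 0 0 0.02 0.6;0 0 0 0 0 0 0.6")

```text
clock: 9.75
tcp_pos: [0.6439, 0.026, 0.1426]
ee_rot: [[-0.001, 1.0, 0.0], [1.0, 0.001, 0.0], [0.0, 0.0, -1.0]]
contact_force: [-0.2, -0.6, -3.2]
grip_width: 0.714
gripper_force: 56.4
```

Emit:
move_arm(rows="0 0 0 0 0 0.02 0.6;0 0 0 0 0 0 0.6")

```text
clock: 10.0
tcp_pos: [0.6438, 0.026, 0.1415]
ee_rot: [[-0.001, 1.0, 0.0], [1.0, 0.001, 0.0], [0.0, 0.0, -1.0]]
contact_force: [0.6, -0.3, -2.8]
grip_width: 0.718
gripper_force: 56.6
```

Emit:
move_arm(rows="0 0 0 0 0 0.02 0.6;0 0 0 0 0 0 0.6")

```text
clock: 10.25
tcp_pos: [0.6439, 0.026, 0.1415]
ee_rot: [[-0.001, 1.0, 0.001], [1.0, 0.001, -0.0], [-0.0, 0.001, -1.0]]
contact_force: [-4.6, -1.1, 7.4]
grip_width: 0.712
gripper_force: 57.3
```

Contact is felt, so the lens is seated. Release and rise.

Emit:
move_arm(rows="0 0 0 0 0 0 0.3;0 0 0 0 0 0 0;0 0 0 0 0 0 -0.5;0 0 0 0 0 0 -1;0 0 0 0 0 0 -1;0 0 0 0 0 -0.4 -1;0 0 0 0 0 -0.8 -1;0 0 0 0 0 -0.8 -1;0 0 0 -0.2 0 -0.5 -1;0 0 0 0 0 0 -1")

```text
clock: 11.5
tcp_pos: [0.6444, 0.0155, 0.2691]
ee_rot: [[-0.0, 1.0, 0.005], [1.0, 0.0, -0.0], [-0.0, 0.005, -1.0]]
contact_force: [-0.8, -0.3, 0.0]
grip_width: 1.0
gripper_force: 0.0
```

Run:
```python
from h import *
np.set_printoptions(precision=4,suppress=True)
s=snap('wrist','w4.png')
print('tall',rim(s,(.643,.104),.185,.032),'med',rim(s,(.643,.026),.165,.031))
print(env.get_obs()['tcp_pos'])
```

```text
tall (array([0.643 , 0.1036]), np.float64(-146.77545166015625)) med (array([0.6439, 0.0255]), np.float64(-105.03782653808594))
[0.644  0.0158 0.2671]
```

Medium is down with a 15 mm gap. Now the short lens.

Emit:
move_arm(rows="0 0 0 -0.57 -0.71 0 -1;0 0 0 -0.57 -0.71 0 -1;0 0 0 -0.57 -0.71 0 -1;0 0 0 -0.57 -0.71 0 -1;0 0 0 -0.57 -0.71 0 -1;0 0 0 -0.57 -0.71 0 -1;0 0 0 0 0 0 -1")

```text
clock: 12.42
tcp_pos: [0.4292, -0.1562, 0.2653]
ee_rot: [[0.002, 1.0, -0.0], [1.0, -0.002, 0.0], [0.0, -0.0, -1.0]]
contact_force: [0.1, 0.8, 0.4]
grip_width: 0.999
gripper_force: 0.0
```

Run:
```python
from h import *
np.set_printoptions(precision=4,suppress=True)
s=snap('wrist','w5.png')
print('short',rim(s,(.431,-.137),.065,.028))
print(env.get_obs()['tcp_pos'])
```

```text
short (array([ 0.4323, -0.134 ]), np.float64(-71.95822143554688))
[ 0.4302 -0.1555  0.2653]
```

Emit:
move_arm(rows="0 0 0 0.23 0.04 0.4 -1;0 0 0 0.2 0 0.8 -1;0 0 0 0 0 0.8 -1;0 0 0 0 0 0.8 -1;0 0 0 0 0 0.8 -1;0 0 0 0 0 0.6 -1;0 0 0 0 0 0.2 -1;0 0 0 0 0 0 -1")

```text
clock: 13.48
tcp_pos: [0.4331, -0.1332, 0.0455]
ee_rot: [[-0.001, 1.0, -0.001], [1.0, 0.001, 0.001], [0.001, -0.001, -1.0]]
contact_force: [-0.8, -0.8, 0.5]
grip_width: 0.995
gripper_force: 0.0
```

Emit:
move_arm(rows="0 0 0 0 0 0 0;0 0 0 0 0 0 0.3;0 0 0 0 0 0 0.7;0 0 0 0 0 0 0.7;0 0 0 0 0 0 0.7;0 0 0 0 0 0 0.7", newtons=40)

```text
clock: 14.22
tcp_pos: [0.4335, -0.1338, 0.0467]
ee_rot: [[-0.0, 1.0, 0.002], [1.0, 0.0, -0.001], [-0.001, 0.002, -1.0]]
contact_force: [-2.1, 1.6, 9.2]
grip_width: 0.647
gripper_force: 41.0
```

Emit:
move_arm(rows="0 0 0 0 0 -0.4 0.7;0 0 0 0 0 -0.8 0.7;0 0 0 0 0 -0.9 0.7;0 0 0 0.4 0.1 -0.9 0.7;0 0 0 0.5 0.5 -0.3 0.7;0 0 0 0.5 0.9 0 0.7;0 0 0 0.31 0.9 0 0.7;0 0 0 0 0.9 0 0.7;0 0 0 0 0.7 0 0.7;0 0 0 0 0.2 0 0.7")

```text
clock: 15.48
tcp_pos: [0.6441, -0.0479, 0.2101]
ee_rot: [[-0.001, 1.0, -0.0], [1.0, 0.001, 0.0], [0.0, -0.0, -1.0]]
contact_force: [-0.3, 0.0, -2.7]
grip_width: 0.648
gripper_force: 43.7
```

Emit:
move_arm(rows="0 0 0 0 0 0.1 0.7;0 0 0 0 0 0 0.7")

```text
clock: 15.72
tcp_pos: [0.6419, -0.048, 0.2053]
ee_rot: [[-0.0, 1.0, -0.001], [1.0, 0.0, 0.0], [0.0, -0.001, -1.0]]
contact_force: [-0.2, -0.1, -2.7]
grip_width: 0.649
gripper_force: 43.7
```

Emit:
move_arm(rows="0 0 0 0 0 0.4 0.7;0 0 0 0 0 0.5 0.7;0 0 0 0 0 0.35 0.7;0 0 0 0 0 0.2 0.7;0 0 0 0 0 0.05 0.7;0 0 0 0 0 0.03 0.7;0 0 0 0 0 0 0.7")

```text
clock: 16.6
tcp_pos: [0.6431, -0.0481, 0.1295]
ee_rot: [[-0.001, 1.0, 0.001], [1.0, 0.001, -0.0], [-0.0, 0.001, -1.0]]
contact_force: [0.2, -0.9, -2.2]
grip_width: 0.644
gripper_force: 43.7
```

Emit:
move_arm(rows="0 0 0 0 0 0.02 0.7;0 0 0 0 0 0 0.7")

```text
clock: 16.85
tcp_pos: [0.6429, -0.048, 0.1281]
ee_rot: [[-0.001, 1.0, 0.0], [1.0, 0.001, 0.0], [0.0, 0.0, -1.0]]
contact_force: [-0.2, 0.1, -2.4]
grip_width: 0.647
gripper_force: 43.7
```

Emit:
move_arm(rows="0 0 0 0 0 0.02 0.7;0 0 0 0 0 0 0.7")

```text
clock: 17.1
tcp_pos: [0.6428, -0.048, 0.1269]
ee_rot: [[-0.001, 1.0, -0.0], [1.0, 0.001, 0.0], [0.0, -0.0, -1.0]]
contact_force: [-0.5, -0.9, -2.7]
grip_width: 0.647
gripper_force: 43.7
```

Emit:
move_arm(rows="0 0 0 0 0 0.02 0.7;0 0 0 0 0 0 0.7")

```text
clock: 17.35
tcp_pos: [0.6429, -0.048, 0.1268]
ee_rot: [[-0.001, 1.0, 0.0], [1.0, 0.001, -0.0], [-0.0, 0.0, -1.0]]
contact_force: [-4.4, 0.6, 5.9]
grip_width: 0.645
gripper_force: 44.5
```

Emit:
move_arm(rows="0 0 0 0 0 0.01 0.7;0 0 0 0 0 0 0.7")

```text
clock: 17.6
tcp_pos: [0.6429, -0.048, 0.1267]
ee_rot: [[-0.001, 1.0, 0.001], [1.0, 0.001, -0.0], [-0.0, 0.001, -1.0]]
contact_force: [-6.5, 0.7, 11.8]
grip_width: 0.644
gripper_force: 45.0
```

Emit:
move_arm(rows="0 0 0 0 0 0 0.4;0 0 0 0 0 0 0;0 0 0 0 0 0 -0.5;0 0 0 0 0 0 -1;0 0 0 0 0 0 -1;0 0 0 0 0 -0.4 -1;0 0 0 0 0 -0.9 -1;0 0 0 0 0 -0.9 -1;0 0 0 -0.3 0 -0.9 -1;0 0 0 0 0 0 -1")

```text
clock: 18.85
tcp_pos: [0.6437, -0.0639, 0.2859]
ee_rot: [[0.0, 1.0, 0.007], [1.0, -0.0, -0.002], [-0.002, 0.007, -1.0]]
contact_force: [-0.2, 0.1, -0.2]
grip_width: 1.0
gripper_force: 0.0
```

Run:
```python
from h import *
np.set_printoptions(precision=4,suppress=True)
s=snap('wrist','w6.png')
print('tall',rim(s,(.643,.104),.185,.032),'med',rim(s,(.643,.026),.165,.031),'short',rim(s,(.643,-.048),.145,.028))
print(env.get_obs()['tcp_pos'])
```

```text
tall (array([0.6418, 0.0895]), np.float64(-26.322174072265625)) med (array([0.6437, 0.0243]), np.float64(-117.25017547607422)) short (array([ 0.6429, -0.0515]), np.float64(-96.83338928222656))
[ 0.6432 -0.0634  0.2832]
```

Emit:
move_arm(rows="0 0 0 -0.7 0 0 -1;0 0 0 -0.8 0 0 -1;0 0 0 -0.8 0 0 -1;0 0 0 -0.8 0 0 -1;0 0 0 -0.5 0 0 -1;0 0 0 0 0 0 -1")

```text
clock: 19.65
tcp_pos: [0.6427, -0.2442, 0.2797]
ee_rot: [[0.001, 1.0, -0.001], [1.0, -0.001, 0.001], [0.001, -0.001, -1.0]]
contact_force: [-0.1, 0.2, -0.8]
grip_width: 1.002
gripper_force: 0.0
```

Run:
```python
from h import *
np.set_printoptions(precision=4,suppress=True)
s=snap('wrist','w7.png')
print('short',rim(s,(.643,-.048),.145,.028))
for r in vision.pinpoint('dial_grip','wrist')[:2]: print(r['at'],r['confidence'],atz(s,r['at'],.164))
e=proj(s,(.641,-.19,.14)).astype(int);print(e,env.get_obs()['tcp_pos'])
x0,y0=max(e[0]-100,0),max(e[1]-100,0)
c=s['pixels'][y0:y0+200,x0:x0+200,::-1]; print(x0,y0,c.shape)
cv2.imwrite('pics/d1.png',cv2.resize(c,None,fx=3,fy=3,interpolation=cv2.INTER_CUBIC))
```

```text
short (array([ 0.627, -0.064]), np.float64(-0.0))
[273.4, 127.6] 0.83 [ 0.6401 -0.1864  0.164 ]
[275 128] [ 0.643  -0.2423  0.2802]
175 28 (200, 200, 3)
```

View pics/d1.png

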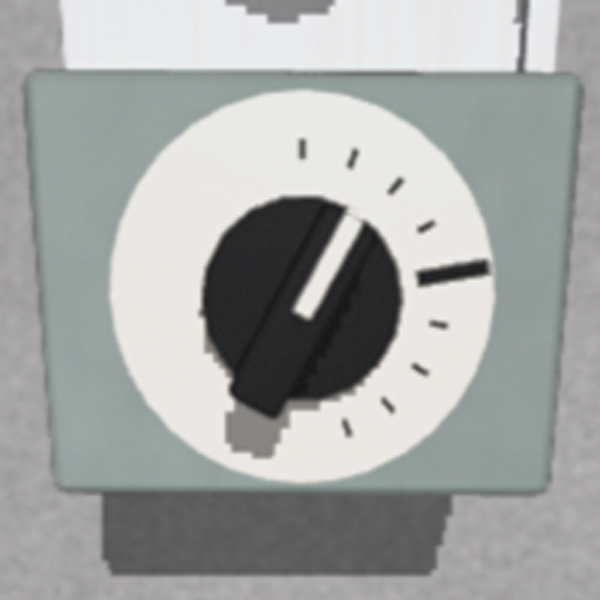

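The dial's pointer runs from crop (303,315) to (353,213), between the ticks at 0.35 and 0.7. The long thick mark runs from (418,277) to (490,267).

Run:
```python
from h import *
np.set_printoptions(precision=4,suppress=True)
s=snap('wrist')
f=lambda u,v,z:atz(s,(175+u/3,28+v/3),z)[:2]
c=[f(110,288,.131),f(495,288,.131),f(302,88,.131),f(302,483,.131)]
C=np.array([(c[0][0]+c[1][0])/2,(c[2][1]+c[3][1])/2]); print('centre',C,c)
ang=lambda a,b:np.arctan2((b-a)[0],(b-a)[1])
a,b=f(303,315,.167),f(353,213,.167); print('pointer',a,b,ang(a,b), 'from C',ang(C,b))
m,n=f(418,277,.131),f(490,267,.131); print('mark',ang(m,n),ang(C,(m+n)/2)); t=f(302,148,.131); print('tick0',ang(C,t))
# grip ends: near end
e1,e2=f(232,392,.167),f(278,417,.167); print('tail',(e1+e2)/2, 'bar centre',((e1+e2)/2+b)/2, ang((e1+e2)/2,b))
```

```text
centre [ 0.6418 -0.1879] [array([ 0.5917, -0.1855]), array([ 0.692 , -0.1854]), array([ 0.6417, -0.1375]), array([ 0.6417, -0.2384])]
pointer [ 0.6421 -0.1879] [ 0.6532 -0.1656] 0.46106947143347393 from C 0.470703153206125
mark 1.4344076870074383 1.4052745303347942
tick0 -0.0029620146473232165
tail [ 0.6309 -0.2086] bar centre [ 0.642  -0.1871] 0.4784631466187407
```

Emit:
move_arm(rows="0 0 0 0.54 -0.02 0 -1;0 0 0 0.54 0 0 -1;0 0 0.2 0 0 0.2 -1;0 0 0.2 0 0 0.4 -1;0 0 0.2 0 0 0.6 -1;0 0 0 0 0 0.6 -1;0 0 0 0 0 0.4 -1;0 0 0 0 0 0.1 -1;0 0 0 0 0 0 -1")

```text
clock: 20.92
tcp_pos: [0.6422, -0.1887, 0.1662]
ee_rot: [[0.453, 0.891, 0.001], [0.891, -0.453, -0.0], [0.0, 0.001, -1.0]]
contact_force: [-0.6, 0.4, 0.5]
grip_width: 1.0
gripper_force: 0.0
```

Run:
```python
from h import *
o=env.get_obs();print(o['tcp_pos'],o['ee_rot'],o['qpos'],o['clock'])
```

```text
[ 0.64221643 -0.18868253  0.16620945] [[ 4.53080766e-01  8.91469206e-01  6.88478856e-04]
 [ 8.91469455e-01 -4.53080774e-01 -1.53453692e-04]
 [ 1.75137292e-04  6.83284787e-04 -9.99999751e-01]] [-4.00805970e-01  3.82543320e-01  1.31619724e+00  1.28386083e-04
  1.44215831e+00  6.93958179e-02] 20.925
```

Emit:
move_arm(rows="0 0 0 0.01 -0.01 0.03 0;0 0 0 0 0 0 0.4;0 0 0 0 0 0 0.7;0 0 0 0 0 0 1;0 0 0 0 0 0 1;0 0 0 0 0 0 1;0 0 0 0 0 0 1;0 0 0 0 0 0 1", newtons=30)

```text
clock: 21.92
tcp_pos: [0.6417, -0.1884, 0.1642]
ee_rot: [[0.453, 0.891, 0.0], [0.891, -0.453, -0.0], [0.0, 0.0, -1.0]]
contact_force: [-3.2, 0.8, 5.9]
grip_width: 0.158
gripper_force: 34.8
```

Emit:
move_arm(rows="0 0 0.17 0 0 0 1;0 0 0.17 0 0 0 1;0 0 0.17 0 0 0 1;0 0 0.17 0 0 0 1;0 0 0.17 0 0 0 1;0 0 0.17 0 0 0 1;0 0 0.17 0 0 0 1;0 0 0 0 0 0 1;0 0 0 0 0 0 1")

```text
clock: 23.05
tcp_pos: [0.6424, -0.1893, 0.1643]
ee_rot: [[0.986, 0.164, 0.002], [0.164, -0.986, -0.002], [0.002, 0.002, -1.0]]
contact_force: [3.9, -7.5, 1.5]
grip_width: 0.158
gripper_force: 34.3
```

Emit:
move_arm(rows="0 0 0 0 0 0 0.6;0 0 0 0 0 0 0;0 0 0 0 0 0 -1;0 0 0 0 0 0 -1;0 0 0 0 0 0 -1;0 0 0 0 0 -0.4 -1;0 0 0 0 0 -0.9 -1;0 0 0 0 0 -0.9 -1;0 0 0 0 0 -0.3 -1;0 0 0 0 0 0 -1")

```text
clock: 24.3
tcp_pos: [0.6419, -0.1884, 0.2906]
ee_rot: [[0.986, 0.165, 0.002], [0.165, -0.986, -0.001], [0.002, 0.001, -1.0]]
contact_force: [1.1, -0.3, -0.6]
grip_width: 1.006
gripper_force: 0.0
```

Emit:
move_arm(rows="0 0 -0.22 0 0 0 -1;0 0 -0.22 0 0 0 -1;0 0 -0.22 0 0 0 -1;0 0 -0.22 0 0 0 -1;0 0 -0.22 0 0 0 -1;0 0 -0.22 0 0 0 -1;0 0 -0.22 0 0 0 -1;0 0 -0.22 0 0 0 -1;0 0 -0.03 -1 0 0 -1;0 0 0 0 0 0 -1")

```text
clock: 25.55
tcp_pos: [0.6399, -0.2408, 0.2868]
ee_rot: [[0.002, 1.0, -0.003], [1.0, -0.002, 0.001], [0.001, -0.003, -1.0]]
contact_force: [-0.1, 0.4, -0.5]
grip_width: 1.003
gripper_force: 0.0
```

Run:
```python
from h import *
s=snap('wrist','w8.png'); e=proj(s,(.6418,-.188,.14)).astype(int);x0,y0=max(e[0]-100,0),max(e[1]-100,0)
c=s['pixels'][y0:y0+200,x0:x0+200,::-1]; print(x0,y0,c.shape,env.get_obs()['tcp_pos'])
cv2.imwrite('pics/d2.png',cv2.resize(c,None,fx=3,fy=3,interpolation=cv2.INTER_CUBIC))
```

```text
180 29 (200, 200, 3) [ 0.64009113 -0.23942513  0.28707312]
```

View pics/d2.png

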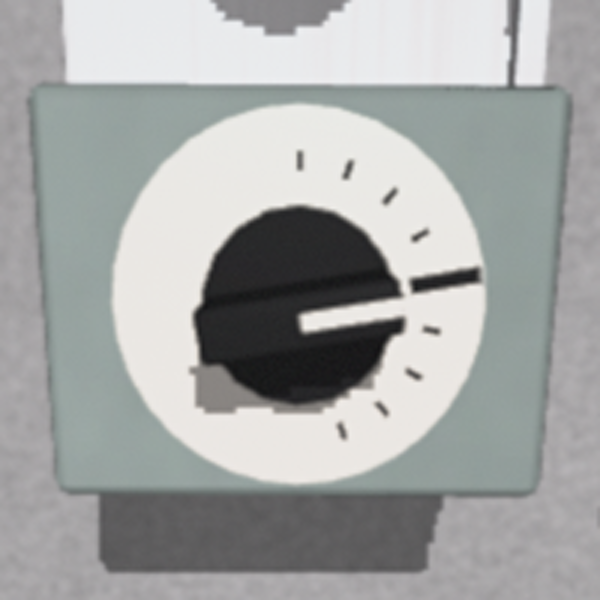

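The pointer runs from (303,323) to (405,304), parallel to the long mark at (412,287)–(480,273); the offset is height parallax. I'll check the angle, then the lens row.

Emit:
move_arm(rows="0 0 0 0.8 0 -0.2 -1;0 0 0 0.8 0 -0.2 -1;0 0 0 0.8 0 -0.2 -1;0 0 0 0.7 0 -0.2 -1;0 0 0 0 0 0 -1;0 0 0 0 0 0 -1")

```text
clock: 26.35
tcp_pos: [0.6403, -0.0831, 0.3283]
ee_rot: [[-0.001, 1.0, -0.001], [1.0, 0.001, 0.0], [0.0, -0.001, -1.0]]
contact_force: [0.2, -0.1, 0.6]
grip_width: 1.001
gripper_force: 0.0
```

Run:
```python
from h import *
np.set_printoptions(precision=4,suppress=True)
s=snap('wrist','w9.png')
print('tall',rim(s,(.643,.104),.185,.032),'med',rim(s,(.643,.026),.165,.031),'short',rim(s,(.643,-.048),.145,.028),env.get_obs()['tcp_pos'])
# bearing of pointer from w8 using tool-down camera model shifted to that TCP
o=env.get_obs()['tcp_pos']; T=np.array(s['cam_to_world']); T[:3,3]+=np.array([.6401,-.2394,.2871])-o; s['cam_to_world']=T
f=lambda u,v,z:atz(s,(180+u/3,29+v/3),z)[:2]
ang=lambda a,b:np.arctan2((b-a)[0],(b-a)[1])
print('pointer',ang(f(303,323,.167),f(405,304.5,.167)),'mark',ang(np.array([.6418,-.188]),f(446,280,.131)))
```

```text
tall (array([0.6782, 0.0885]), np.float64(-28.427400588989258)) med (array([0.6436, 0.0242]), np.float64(-108.35447692871094)) short (array([ 0.6429, -0.0516]), np.float64(-95.323974609375)) [ 0.6403 -0.0837  0.3282]
pointer 1.3914719789285273 mark 1.4055886054946258
```

View pics/w9.png

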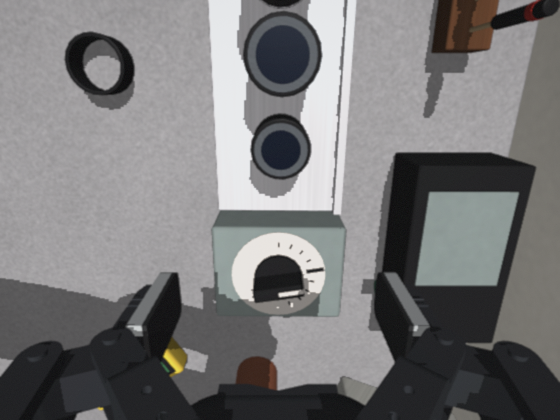

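The lenses stand at (283,53) and (281,146), upright and on the middle line. The tall-to-medium gap is about 15 mm, medium-to-short about 15–17 mm, and the pointer is within about 0.015 rad of the mark. I'll hand the job in.

```bash
python3 -c "
from h import *
print(env.close_job())"
```

```text
the job is handed in; nothing more can be done
None
```

I handed the job in at about 26 s: the medium and short lenses stand upright in line with the tall one, with gaps of about 15 mm and 15–17 mm, and the dial pointer is within about 0.015 rad of the long mark by camera measurement; no verdict came back.

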